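# Prop open the lid of the soap display case

### The arm

A 6-joint arm with a two-finger parallel gripper is mounted at the origin on a cart in front of the work surface, level with it; the furniture and walls round the work are solid. World frame = base frame: x ahead of the robot, y to its left, z up, the work surface at z = 0. Lengths are in m, angles in rad, forces in N, time in s.
With the tool pointing down it reaches from about 0.35 to 0.85 m from the base axis. Payload 8.1 kg.
Tool frame: the origin (TCP) lies midway between the tips of the shut fingers; the grasp point (between the pads) lies 19 mm behind it; z points along the fingers, y is the direction in which the jaws open and shut (so a half turn about z gives the same grasp; the last joint's range is limited). The gripper opens to 85 mm and grips with 20 to 120 N. Pads are 22 mm wide; open, the fingers measure 114 mm over their backs; the gripper's body (76 mm by 85 mm) begins 54 mm behind the grasp point. The pads swing forward as they close: fully open they stand 13 mm farther back than shut.
Start: joints at [1.136, 0.13, 1.488, -0, 1.523, -0.085], TCP at [0.206, 0.564, 0.231] pointing down, gripper open.
Joint ranges: [-2.96, 2.96], [-0.89, 2.26], [0.02, 2.5], [-1.34, 4.48], [0, 2.73], [-2.66, 2.66]. Speed limits (rad/s): [2.39, 2.39, 2.79, 3.14, 3.14, 3.14].

### API

Orientations are given as a unit quaternion [x, y, z, w].
In Python, from plant import telemetry, grab_frame, camera_info, robot gives the robot as it stands.
- The arm moves only by the shell command python3 -m crank 'ROWS' [OPENING]. ROWS is text: rows parted by semicolons, each of 6 numbers parted by spaces: the shift along the world's x, y, z scaled (see below), then the turn, a rotation vector about the world's x, y, z scaled (see below). A call has 1 to 8 rows; each row is the pose to reach, as a shift and turn from the pose measured when the call began, turning the shorter way round; what a row does not reach only later rows make up. The controller multiplies each number of a shift by 300 mm and each number of a turn by 360 degrees. A row lasts 1/12 s, in which the tool goes at most 41.7 mm and 7.16 degrees, less where a joint would pass 70% of its speed; a pose out of reach is approached as far as the arm can. A call with a number of a shift or a turn outside -1 to 1 is refused whole. A call with a gripper value outside its range is refused whole. OPENING is the closure, from 0 (fully open) to 1 (shut), set as the call begins (- or left out, the last holds). The fingers move at their own pace and stop on an object; the grip force is fixed at half the most. Time passes only in rows, so rows that repeat a pose let the fingers close. It gives the time, the measured TCP pose, the force and the opening at its end, in the units of the state.
- telemetry.observe(): the state, without advancing time (a new reading comes with each control period).
- grab_frame(name): name is "scene" or "top" or "wrist"; returns (picture, depth): 400x640x3 uint8, red, green, blue; 400x640 float32, m along the optical axis (not along the pixel's ray), 0 where there is no reading.
- camera_info(name): a dict with "vfov" (degrees; the focal length in pixels is half the picture's height over the tangent of half this angle, whatever the lens; pixels are square), "cx", "cy" (the principal point, pixels), "k1" (the pictures are not rectified: a ray, as slopes to the right and down, at radius r is drawn at 1 + k1 r^2 times it, then the intrinsics apply), "rvec" (rotation vector, rad) and "tvec" (3), from world to camera coordinates, as OpenCV has them. Camera axes: x right, y down, z forward; pixel columns grow to the right and rows downward; lengths in m; the calibration is good to about 2 mm. A picture is of the moment at which its call begins: read the wrist's pose just before it. camera_info takes no time and is no camera call; for the wrist camera it gives the pose at the moment of the call.
- robot.job_done(): hands the job in, once; it reports no verdict.
The state is a dict: "clock": time; "joint_positions": joint angles; "qvel": joint speeds; "joint_torque": joint torques, N m; "tcp_pos": TCP position; "orientation": TCP orientation; "force": force on the tool from outside, world axes, zero at the start; "moment": the same for the moment, N m; "opening": opening from 0.0 (shut) to 1.0 (fully open).
Only numpy, scipy, OpenCV 4.12 (cv2) and the standard library are available. Lean on these libraries where they do the work, as an engineer would, in place of code of your own. Each camera call takes 0.05 s, during which the arm holds its last target.

### The job

Open the soap display case for the day: take its stay rod by the turned wooden handle, push the lid up with it, and feel the rod's tip along the wooden rail on the side of the case until it goes right down into the hole there, so that the lid stands open on the rod by itself. Press only gently on the rail, do not let the lid drop or slam, and leave the tea glass, the cartons and the salve tin round the case where they are.

Things in the scene. Friction and masses are not known exactly. Their poses are not given: they have to be found in the camera images.
- soap_case: Fixed wooden display case 240 (x) x 220 (y) x 110 mm high, soaps in it, lid on top. Origin: centre of its underside; x points to the back, where the lid is hinged, y to the side that carries rod and rail (face at y=110 mm), z up. The lid's hinge axis is parallel to y at x=120, z=112 mm; the rod's pivot circles it at 110 mm.
- rail_ref (a point): Point on the case, x=6, y=125, z=50 mm in its frame: on the flat top of the light hardwood rail (124 mm long in x, 30 mm wide, 22 mm high) that is screwed to the case's +y side. How far along x the rail sits differs and is not measured: its one hole, in its middle, has its centre anywhere from 28 mm in front (-x) of this point to 28 mm behind it, and must be seen or felt for.
- hole_depth (a point): Point 14 mm straight below rail_ref: the level of the bottom of the rail's blind hole. The hole is 12 mm in x by 11 mm in y, 14 mm deep, rim chamfered 1.5 mm, its centre at y=125 mm of the case, in the plane in which the rod swings.
- lid (a joint): Hinge of the clear, wood-framed lid (243 mm deep, 15 mm thick, 0.3 to 0.5 kg): 0 shut, grows as the front edge rises (rad). Nothing but the rod holds it open; it falls shut. With the rod seated it stands at about 0.6 to 0.8, depending on where the hole is.
- rod_pivot (a point): Where the steel stay rod (8 mm thick) is pivoted to the side of the lid, 110 mm from the lid's hinge axis; with the lid shut at x=10, y=125, z=116 mm of the case's frame. It moves with the lid. The rod swings only in the case's x-z plane at y=125 mm.
- stay_rod (a joint): Angle of the stay rod to the lid (rad): at 0 it would lie along the lid with its tip to the front; grows as the tip swings down. Slope of the rod below level = this less the lid's angle. At the start the rod points to the front, 0.40 to 0.56 below level; a stiff rivet (0.09 N m) holds it there.
- handle_center (a point): Centre of the dark turned wooden handle, 64 mm long, 18 mm thick, that sticks out sideways from the rod (axis parallel to the case's y, centre 67 mm outside the case's side, 52 mm from the rod's plane). It sits 115 mm from the pivot, 40 mm short of the tip, and turns freely on its spindle, so it can be held while the rod tilts. Pushed along the rod towards the pivot it raises the lid.
- rod_foot: The brass-tipped lower end of the rod, 8 mm thick with a round end. Origin at the rod's pivot, x along the rod away from the tip.
- rod_tip (a point): Very end of the rod's brass tip, 155 mm from the pivot.
- hatch_sill (a point): Middle of the top of the wooden sill of the open serving hatch through which the robot reaches the counter: 65 mm thick, level, 125 mm above the counter, running 0.32 m either way along (0.5, 0.87, 0) to upright posts over 1 m high, one of them just ahead of the robot on its right. Pass over the sill, between the posts.
- tea_glass: Loose tea glass, 62 mm wide, 86 mm high, on the counter behind the case. Origin: centre of its underside. To be left alone.
- soap_carton_2: Loose mint-green soap carton 62x92x34 mm behind the case. Origin: centre of its underside. To be left alone.
- soap_carton_3: Loose cream soap carton 62x92x34 mm behind the case, to the right. Origin: centre of its underside. To be left alone.
- salve_tin: Loose round salve tin, 63 mm wide, 30 mm high, on the left behind the case, by the drawer box. Origin: centre of its underside. To be left alone.

How it is judged:
By the outcome, as a careful person would: the job done as asked, in the order asked, and still so for the second after the job is handed in, with the robot touching nothing.
It also fails if it takes over 72 s, if anything falls off the work surface, if the arm or the gripper's body presses on something with over 40 N, if the wrist force passes 120 N, or if a joint passes its speed limit or range.

## Working session

There is one attempt and no reset: what is moved stays moved. The work goes in short steps, Python scripts to look and compute and a shell command to move; the robot and the scene stay as the last step left them, time stands still between calls to the robot, and variables do not carry over. Pictures are saved under pics/ and viewed, and the job is handed in when it is done.

```bash
ls; mkdir -p pics; python3 - <<'E'
from plant import telemetry, grab_frame, camera_info, robot
import cv2, numpy as np
s=telemetry.observe(); print({k:np.round(v,3) for k,v in s.items()})
for n in ["scene","top","wrist"]:
    i=camera_info(n); p,d=grab_frame(n); print(n,{k:np.round(v,4) for k,v in i.items()})
    cv2.imwrite(f"pics/{n}0.png",p[:,:,::-1]); np.savez(f"pics/{n}0.npz",p=p,d=d,**i)
E
```

```text
pics
{'clock': np.float64(0.0), 'joint_positions': array([ 1.136,  0.131,  1.489,  0.   ,  1.523, -0.085]), 'qvel': array([-0.001, -0.001, -0.   , -0.001,  0.001, -0.   ]), 'joint_torque': array([-1.0000e-03, -5.6943e+01, -5.0053e+01, -1.0000e-03,  1.6000e-02,
        0.0000e+00]), 'tcp_pos': array([0.205, 0.563, 0.23 ]), 'orientation': array([ 0.174,  0.985, -0.001, -0.   ]), 'force': array([-0.32 ,  0.212,  0.769]), 'moment': array([-0.022, -0.031, -0.019]), 'opening': np.float64(1.002)}
scene {'vfov': np.float64(56.0152), 'cx': np.float64(321.2829), 'cy': np.float64(200.5266), 'k1': np.float64(-0.0214), 'rvec': array([ 2.1731, -0.4992,  0.216 ]), 'tvec': array([-0.5028,  0.2055,  0.8661])}
top {'vfov': np.float64(47.8913), 'cx': np.float64(317.9708), 'cy': np.float64(206.1091), 'k1': np.float64(-0.0959), 'rvec': array([ 2.156 , -2.1194,  0.1888]), 'tvec': array([-0.0163,  0.5447,  1.1454])}
wrist {'vfov': np.float64(71.3383), 'cx': np.float64(322.1472), 'cy': np.float64(203.5359), 'k1': np.float64(-0.0398), 'rvec': array([-2.3641, -1.6528, -0.2475]), 'tvec': array([-0.5986, -0.0375,  0.3795])}
```

View pics/scene0.png

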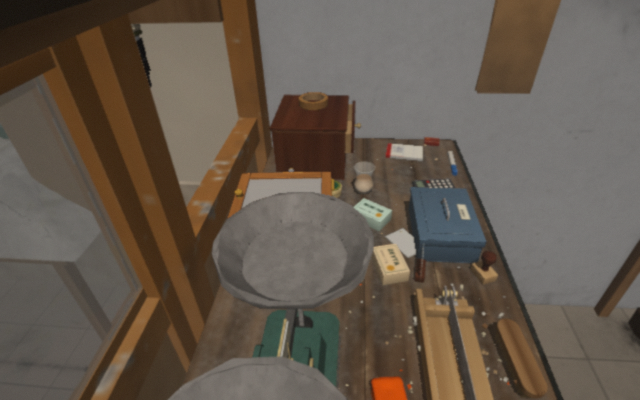

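View pics/top0.png

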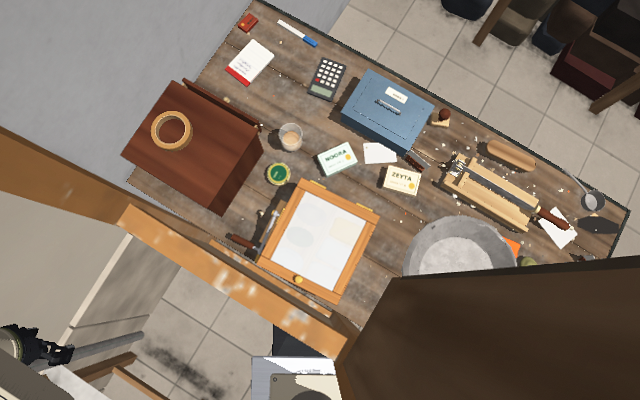

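View pics/wrist0.png

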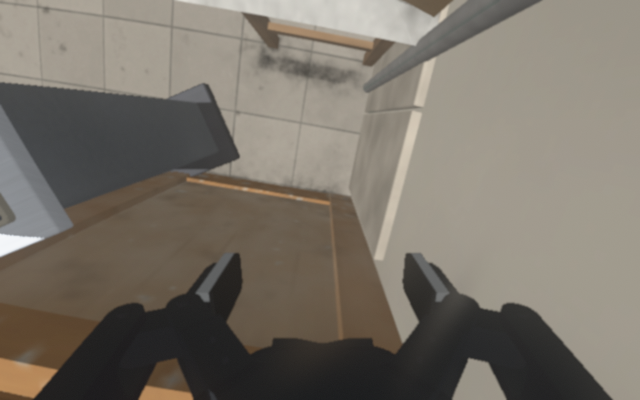

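```bash
cat > h.py <<'E'
import numpy as np, cv2
def K(i,h=400):
    f=h/2/np.tan(np.radians(i["vfov"])/2); return np.array([[f,0,i["cx"]],[0,f,i["cy"]],[0,0,1.]]), np.array([i["k1"],0,0,0,0.])
def proj(i,P):
    k,d=K(i); return cv2.projectPoints(np.asarray(P,float).reshape(-1,3),np.asarray(i["rvec"]),np.asarray(i["tvec"]),k,d)[0].reshape(-1,2)
def ray(i,uv):
    k,d=K(i); n=cv2.undistortPoints(np.asarray(uv,float).reshape(-1,1,2),k,d).reshape(-1,2)
    R=cv2.Rodrigues(np.asarray(i["rvec"]))[0]; c=-R.T@np.asarray(i["tvec"]).ravel()
    return c,np.c_[n,np.ones(len(n))]@R   # c + depth*dir
def atz(i,uv,z):
    c,v=ray(i,uv); return c+v*((z-c[2])/v[:,2])[:,None]
def atd(i,uv,D):
    c,v=ray(i,uv); uv=np.asarray(uv).reshape(-1,2).astype(int); return c+v*D[uv[:,1],uv[:,0]][:,None]
def cloud(i,D):
    v,u=np.mgrid[0:400,0:640]; uv=np.c_[u.ravel(),v.ravel()]; return atd(i,uv,D).reshape(400,640,3)
E
python3 - <<'E'
from h import *
z=np.load("pics/top0.npz"); p=z["p"][:,:,::-1]
cv2.imwrite("pics/top0c.png",cv2.resize(p[170:310,220:390],None,fx=4.7,fy=4.2,interpolation=cv2.INTER_CUBIC)[:600,:800])
pts=cloud(z,z["d"]); X=pts[150:310,220:400]
for uv in [(310,240),(300,185),(378,215),(330,302),(258,262),(240,240),(277,174),(290,135),(400,180),(270,215)]:
    print(uv,np.round(pts[uv[1],uv[0]],3))
E
```

```text
(310, 240) [0.448 0.012 0.118]
(300, 185) [0.584 0.039 0.124]
(378, 215) [ 0.531 -0.173 -0.001]
(330, 302) [ 0.299 -0.039  0.127]
(258, 262) [0.392 0.136 0.128]
(240, 240) [0.45  0.192 0.065]
(277, 174) [0.635 0.106 0.026]
(290, 135) [0.74  0.072 0.046]
(400, 180) [ 0.623 -0.229  0.032]
(270, 215) [ 0.526  0.124 -0.002]
```

View pics/top0c.png

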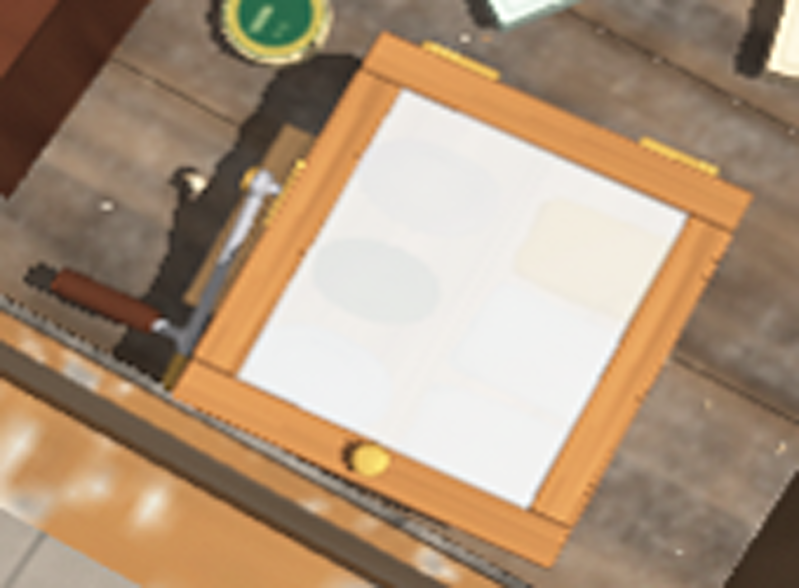

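```bash
python3 - <<'E'
from h import *
z=np.load("pics/top0.npz"); D=z["d"]; pts=cloud(z,D)
c=np.array([(382,32),(752,195),(555,567),(172,400)])/[4.7,4.2]+[220,170]
P=atz(z,c,0.125); print(np.round(c,1)); print(np.round(P,4))
for a in range(4): print(np.linalg.norm(P[a]-P[(a+1)%4]), np.degrees(np.arctan2(*(P[(a+1)%4]-P[a])[1::-1])))
print(P.mean(0))
# lid mask by depth
m=(abs(pts[:,:,2]-0.121)<0.008); m[:170]=0;m[310:]=0;m[:,:240]=0;m[:,400:]=0
# depth around rod/handle in fine grid
for v in range(215,262,3): print(v,[ (round(float(pts[v,u,0]),3),round(float(pts[v,u,1]),3),round(float(pts[v,u,2]),3)) for u in range(226,284,6)])
E
```

```text
[[301.3 177.6]
 [380.  216.4]
 [338.1 305. ]
 [256.6 265.2]]
[[ 0.6028  0.0364  0.125 ]
 [ 0.5084 -0.1597  0.125 ]
 [ 0.2926 -0.0584  0.125 ]
 [ 0.3838  0.1397  0.125 ]]
0.21764437684752924 -115.69074084338861
0.23843874954934877 154.84999253072934
0.21802504599368058 65.2675697688978
0.24208203401891057 -25.241027533724065
[ 0.44689684 -0.01048731  0.125     ]
215 [(0.523, 0.244, 0.002), (0.525, 0.229, -0.007), (0.524, 0.212, -0.003), (0.525, 0.195, -0.002), (0.524, 0.179, 0.001), (0.525, 0.162, -0.002), (0.524, 0.145, 0.005), (0.526, 0.129, -0.0), (0.508, 0.102, 0.122), (0.507, 0.086, 0.128)]
218 [(0.515, 0.244, 0.0), (0.516, 0.228, -0.003), (0.516, 0.212, -0.002), (0.516, 0.194, 0.002), (0.516, 0.178, 0.003), (0.517, 0.162, -0.002), (0.516, 0.145, 0.006), (0.517, 0.129, -0.001), (0.501, 0.102, 0.116), (0.5, 0.086, 0.127)]
221 [(0.506, 0.243, 0.004), (0.507, 0.228, -0.001), (0.507, 0.21, 0.003), (0.508, 0.194, -0.0), (0.508, 0.177, 0.003), (0.509, 0.162, -0.003), (0.509, 0.145, -0.001), (0.508, 0.128, 0.004), (0.495, 0.103, 0.105), (0.493, 0.086, 0.121)]
224 [(0.499, 0.244, -0.001)
[... 2307 characters left out ...]
(0.463, 0.396, -0.804), (0.463, 0.368, -0.798), (0.469, 0.357, -0.892), (0.418, 0.191, 0.0), (0.418, 0.174, 0.0), (0.419, 0.159, -0.004), (0.411, 0.127, 0.126), (0.411, 0.113, 0.125), (0.412, 0.099, 0.119), (0.412, 0.084, 0.122)]
257 [(0.439, 0.355, -0.595), (0.45, 0.368, -0.802), (0.451, 0.342, -0.806), (0.459, 0.336, -0.941), (0.41, 0.174, -0.001), (0.408, 0.152, 0.045), (0.404, 0.127, 0.126), (0.404, 0.112, 0.128), (0.405, 0.098, 0.125), (0.405, 0.084, 0.119)]
260 [(0.419, 0.321, -0.42), (0.43, 0.339, -0.64), (0.437, 0.341, -0.802), (0.438, 0.313, -0.796), (0.445, 0.308, -0.95), (0.4, 0.152, 0.04), (0.397, 0.127, 0.123), (0.397, 0.112, 0.125), (0.397, 0.098, 0.122), (0.398, 0.084, 0.119)]
```

```bash
cat >> h.py <<'E'
def caseT(x,y,yaw):
    a=np.radians(yaw); T=np.eye(4); T[:2,:2]=[[np.cos(a),-np.sin(a)],[np.sin(a),np.cos(a)]]; T[:2,3]=[x,y]; return T
def tow(T,P): P=np.atleast_2d(P)/1000.; return P@T[:3,:3].T+T[:3,3]
def toc(T,P): return (np.atleast_2d(P)-T[:3,3])@T[:3,:3]*1000
E
python3 - <<'E'
from h import *
z=np.load("pics/top0.npz"); D=z["d"]; pts=cloud(z,D)
c=np.array([(382,32),(752,195),(555,567),(172,400)])/[4.7,4.2]+[220,170]
P=atz(z,c,0.127)
M=np.array([[121,110],[121,-110],[-123,-110],[-123,110]])/1000.
# rigid fit
p=P[:,:2]; pc=p.mean(0); mc=M.mean(0); H=(M-mc).T@(p-pc); U,S,V=np.linalg.svd(H); R=(U@V).T
yaw=np.degrees(np.arctan2(R[1,0],R[0,0])); t=pc-R@mc; print(yaw,t,(p-(M@R.T+t))*1000)
T=caseT(*t,yaw)
# rail corners
for uv in [(290,125),(312,138),(187,300),(42,275),(163,325),(262,183),(178,350)]:
    q=np.array(uv)/[4.7,4.2]+[220,170]
    print(uv,q,[np.round(toc(T,atz(z,[q],h))[0],1) for h in (0.05,0.06,0.07,0.116)])
print(np.round(toc(T,[[0.205,0.563,0.23]])))
E
```

```text
-25.20274611781694 [ 0.44761737 -0.0108913 ] [[-1.63492835 -0.74033154]
 [-2.13343158  2.54565141]
 [ 3.1991566  -0.20610796]
 [ 0.56920333 -1.5992119 ]]
(290, 125) [281.70212766 199.76190476] [array([ 58.6, 138.2,  50. ]), array([ 57.2, 136.7,  60. ]), array([ 55.9, 135.2,  70. ]), array([ 49.8, 128.6, 116. ])]
(312, 138) [286.38297872 202.85714286] [array([ 56.6, 123.3,  50. ]), array([ 55.3, 122. ,  60. ]), array([ 54. , 120.7,  70. ]), array([ 48. , 114.6, 116. ])]
(187, 300) [259.78723404 241.42857143] [array([-65. , 139.5,  50. ]), array([-65.3, 138.1,  60. ]), array([-65.6, 136.6,  70. ]), array([-66.8, 129.8, 116. ])]
(42, 275) [228.93617021 235.47619048] [array([-87. , 219.1,  50. ]), array([-87.1, 217. ,  60. ]), array([-87.2, 214.8,  70. ]), array([-87.6, 204.9, 116. ])]
(163, 325) [254.68085106 247.38095238] [array([-84.7, 144.3,  50. ]), array([-84.8, 142.8,  60. ]), array([-84.9, 141.3,  70. ]), array([-85.4, 134.4, 116. ])]
(262, 183) [275.74468085 213.57142857] [array([ 18.8, 135.5,  50. ]), array([ 17.8, 134.1,  60. ]), array([ 16.8, 132.6,  70. ]), array([ 12.2, 126.1, 116. ])]
(178, 350) [257.87234043 253.33333333] [array([-94.7, 129.8,  50. ]), array([-94.8, 128.4,  60. ]), array([-94.8, 127.1,  70. ]), array([-94.9, 120.7, 116. ])]
[[-464.  416.  230.]]
```

```bash
python3 - <<'E'
from h import *
z=np.load("pics/top0.npz"); D=z["d"]; pts=cloud(z,D)
m=(abs(pts[:,:,2]-0.125)<0.008)
u=np.array([.5,.87]);u/=np.linalg.norm(u); n=np.array([u[1],-u[0]])
P=pts[m][:,:2]; a=P@u; b=P@n
T=caseT(0.4476,-0.0109,-25.2); C=toc(T,pts[m])
s=(C[:,0]<-125)|(C[:,1]>112)
for lo in np.arange(-.5,.6,.08):
    k=s&(a>lo)&(a<lo+.08)
    if k.sum()>5: print(round(lo,2),k.sum(),np.round(np.percentile(b[k],[0,2,50,98,100]),3))
for p in ([-88,177,55],[-88,145,55],[-88,209,55],[8,177,75]):
    w=tow(T,p)[0]; print(p,np.round(w,3),'u',w[:2]@u,'n',w[:2]@n, np.linalg.norm(w[:2]))
E
```

```text
-0.02 281 [0.156 0.165 0.195 0.227 0.242]
0.06 874 [0.165 0.167 0.196 0.225 0.228]
0.14 897 [0.165 0.166 0.197 0.227 0.228]
0.22 887 [0.165 0.167 0.197 0.227 0.228]
0.3 932 [0.165 0.167 0.199 0.4   0.482]
0.38 837 [0.165 0.168 0.197 0.227 0.228]
0.46 997 [0.166 0.168 0.204 0.536 0.564]
0.54 823 [0.166 0.168 0.199 0.557 0.581]
[-88, 177, 55] [0.443 0.187 0.055] u 0.3827996688197299 n 0.29133931822837883 0.481055282472058
[-88, 145, 55] [0.43  0.158 0.055] u 0.35090665675438315 n 0.29395385095903 0.45776014270377674
[-88, 209, 55] [0.457 0.216 0.055] u 0.41469268088507666 n 0.2887247854977277 0.5053038900902712
[8, 177, 75] [0.53  0.146 0.075] u 0.39064326701168334 n 0.3870183544244191 0.549895779873738
```

```bash
python3 - <<'E'
from h import *
from scipy.spatial.transform import Rotation as Ro
z=np.load("pics/wrist0.npz"); R=cv2.Rodrigues(z["rvec"])[0]; c=-R.T@z["tvec"].ravel()
Rt=Ro.from_quat([0.174,0.985,-0.001,0]).as_matrix()
print(c, "cam in tool",Rt.T@(c-[0.205,0.563,0.23]), "cam axes in tool\n",np.round(Rt.T@R.T,2))
E
```

```text
[0.13431929 0.5889376  0.37264196] cam in tool [ 7.52398169e-02 -1.28876514e-04 -1.42668160e-01] cam axes in tool
 [[-0.   -0.96 -0.29]
 [ 1.   -0.   -0.  ]
 [-0.   -0.29  0.96]]
```

```bash
python3 - <<'E'
from h import *
z=np.load("pics/top0.npz"); D=z["d"]; pts=cloud(z,D)
T=caseT(0.4476,-0.0109,-25.2); C=toc(T,pts.reshape(-1,3)).reshape(400,640,3)
B=C[80:215,120:265]; m=(B[:,:,2]>60)&(B[:,:,1]>130)
print("box x",np.percentile(B[m][:,0],[0,2,50,98,100]),"y",np.percentile(B[m][:,1],[0,2,50,98,100]),"z",np.percentile(B[m][:,2],[2,50,98]))
for uv in [(222,212),(262,150),(183,85),(125,152),(258,128),(200,190)]: print(uv,np.round(C[uv[1],uv[0]]))
for uv,h in [((278,174),.03),((290,135),.05)]: print(uv,np.round(toc(T,atz(z,[uv],h))))
E
python3 -m crank '-0.043 -0.63 0.1 0 0 -0.264;-0.043 -0.63 0.1 0 0 -0.264;-0.043 -0.63 0.1 0 0 -0.264;-0.043 -0.63 0.1 0 0 -0.264;-0.043 -0.63 0.1 0 0 -0.264;-0.043 -0.63 0.1 0 0 -0.264;-0.043 -0.63 0.1 0 0 -0.264;-0.043 -0.63 0.1 0 0 -0.264' 0.3
```

```text
box x [-162.33725124 -126.35625239   74.89203864  200.23992282  231.06632683] y [248.50453061 255.86810024 395.11373943 565.08032084 572.61924425] z [ 83.50198217 182.47314163 221.90108275]
(222, 212) [-39. 271.  27.]
(262, 150) [161. 252.  31.]
(183, 85) [198. 484. 155.]
(125, 152) [-22. 514. 184.]
(258, 128) [186. 264. 132.]
(200, 190) [-24. 302. 184.]
(278, 174) [[120. 182.  30.]]
(290, 135) [[228. 199.  50.]]
clock: 0.82
tcp_pos: [0.1926, 0.3738, 0.2607]
orientation: [0.628, 0.779, 0.0, -0.0]
force: [-0.0, -1.1, -0.0]
opening: 0.701
```

```bash
python3 - <<'E'
from h import *
z=np.load("pics/top0.npz"); pts=cloud(z,z["d"])
for uv in [(460,250),(410,250),(460,220),(500,262)]: print(uv,np.round(pts[uv[1],uv[0]],3))
T=caseT(0.4476,-0.0109,-25.2)
w=tow(T,[-87,180,160])[0]; print(w, (w-[0.1926,0.3738,0.2607])/.3)
from plant import telemetry
from scipy.spatial.transform import Rotation as Ro
s=telemetry.observe(); R=Ro.from_quat(s["orientation"]).as_matrix(); print(R.round(3), np.degrees(np.arctan2(R[1,1],R[0,1])), s["joint_positions"].round(2))
E
```

```text
(460, 250) [ 0.42  -0.323  0.231]
(410, 250) [ 0.416 -0.201  0.276]
(460, 220) [ 0.482 -0.311  0.272]
(500, 262) [ 0.394 -0.408  0.244]
[0.44552032 0.18901167 0.16      ] [ 0.84306773 -0.61596111 -0.33566667]
[[-0.212  0.977 -0.   ]
 [ 0.977  0.212  0.001]
 [ 0.001 -0.    -1.   ]] 12.263567782482069 [ 0.97 -0.39  1.91  0.    1.62  0.76]
```

```bash
python3 -m crank '0.843 -0.616 0 0 0 -0.104;0.843 -0.616 0 0 0 -0.104;0.843 -0.616 0 0 0 -0.104;0.843 -0.616 0 0 0 -0.104;0.843 -0.616 0 0 0 -0.104;0.843 -0.616 -0.1 0 0 -0.104;0.843 -0.616 -0.2 0 0 -0.104;0.843 -0.616 -0.2 0 0 -0.104'
python3 - <<'E'
from plant import telemetry, grab_frame, camera_info
from h import *
i=camera_info("wrist"); p,d=grab_frame("wrist"); np.savez("pics/w1.npz",p=p,d=d,**i); cv2.imwrite("pics/w1.png",p[:,:,::-1])
i=camera_info("top"); p,d=grab_frame("top"); np.savez("pics/t1.npz",p=p,d=d,**i); cv2.imwrite("pics/t1.png",p[:,:,::-1])
E
```

```text
clock: 1.48
tcp_pos: [0.4477, 0.1874, 0.2008]
orientation: [0.845, 0.535, 0.002, 0.0]
force: [0.3, 1.0, 0.7]
opening: 0.698
```

View pics/w1.png

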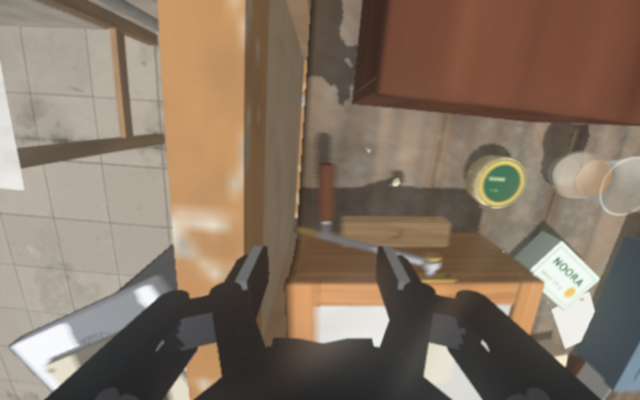

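```bash
python3 - <<'E'
from h import *
z=np.load("pics/w1.npz"); p=z["p"][:,:,::-1]
cv2.imwrite("pics/w1c.png",cv2.resize(p[120:290,280:480],None,fx=4,fy=3.5,interpolation=cv2.INTER_CUBIC))
E
```

```text
(no output)
```

View pics/w1c.png

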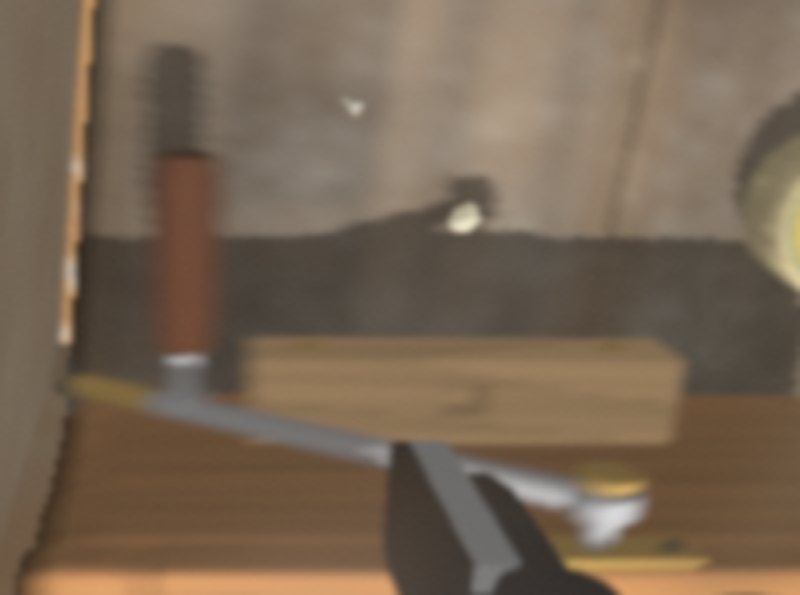

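```bash
python3 - <<'E'
from h import *
z=np.load("pics/w1.npz"); p=z["p"][:,:,::-1].copy()
T=caseT(0.4476,-0.0109,-25.2)
C=toc(T,cloud(z,z["d"]).reshape(-1,3)).reshape(400,640,3)
for v in range(214,252,4): print(v,[tuple(int(round(x)) for x in C[v,u]) for u in range(335,460,10)])
for v in (150,160,180,200): print(v,[tuple(int(round(x)) for x in C[v,u]) for u in range(317,336,3)])
m=p.copy()
h=-3
for P in ([h-62,140,50],[h+62,140,50],[h+62,110,50],[h-62,110,50],[h,125,50],[-87,145,55],[-87,209,55],[10,125,116]):
    u=proj(z,tow(T,P))[0]; print(P,u.round(1)); cv2.circle(m,tuple(int(x) for x in u.round()),1,(0,255,0),-1)
cv2.imwrite("pics/w1d.png",cv2.resize(m[120:290,280:480],None,fx=4,fy=3.5,interpolation=cv2.INTER_NEAREST))
E
```

```text
214 [(-68, 134, -1), (-55, 135, 1), (-41, 134, -1), (-28, 134, -1), (-15, 135, 0), (-2, 134, -1), (11, 134, 0), (24, 134, -1), (37, 134, 0), (51, 134, -1), (64, 134, -1), (78, 134, -1), (90, 134, 1)]
218 [(-68, 129, 1), (-57, 142, 35), (-46, 143, 38), (-34, 142, 35), (-22, 141, 34), (-10, 141, 34), (2, 141, 34), (14, 141, 34), (26, 141, 34), (38, 141, 34), (50, 141, 34), (78, 129, 0), (92, 128, 0)]
222 [(-67, 123, 0), (-59, 142, 48), (-47, 141, 48), (-36, 141, 47), (-24, 141, 48), (-13, 142, 48), (-2, 141, 47), (10, 141, 46), (21, 141, 48), (33, 141, 47), (45, 141, 47), (56, 141, 47), (92, 123, 0)]
226 [(-67, 118, 0), (-59, 138, 51), (-47, 138, 51), (-36, 138, 51), (-24, 137, 49), (-13, 138, 50), (-2, 137, 50), (10, 137, 49), (21, 137, 49), (33, 137, 49), (44, 137, 49), (55, 137, 50), (93, 117, -1)]
230 [(-67, 112, -1), (-58, 132, 49), (-47, 132, 49), (-36, 133, 50), (-24, 132, 50), (-13, 132, 50), (3, 126, 35), (10, 133, 50), (22, 132, 49), (33, 132, 50), (45, 132, 49), (56, 132, 50), (93, 112, 1)]
234 [(-68, 112, 13), (-58, 128, 51), (-47, 128, 50), (-35, 128, 50), (-24, 127, 49), 
[... 926 characters left out ...]
, (68, 110, 57)]
150 [(-90, 217, 0), (-87, 217, -1), (-83, 217, 0), (-79, 217, 0), (-76, 217, -1), (-72, 217, -1), (-69, 217, 0)]
160 [(-91, 205, -1), (-87, 205, 0), (-83, 205, 0), (-79, 205, 1), (-76, 205, 1), (-72, 205, 0), (-68, 205, -1)]
180 [(-90, 193, 59), (-86, 193, 63), (-83, 194, 64), (-80, 193, 63), (-77, 193, 60), (-72, 180, 0), (-68, 180, 1)]
200 [(-90, 171, 60), (-87, 172, 63), (-83, 172, 63), (-80, 173, 65), (-77, 172, 62), (-72, 154, 0), (-68, 154, 1)]
[-65, 140, 50] [339.3 224. ]
[59, 140, 50] [448.3 223.6]
[59, 110, 50] [444.9 247.6]
[-65, 110, 50] [338.9 248.2]
[-3, 125, 50] [393.2 236.1]
[-87, 145, 55] [319.8 221.5]
[-87, 209, 55] [319.5 163.7]
[10, 125, 116] [424.5 264.9]
```

View pics/w1d.png

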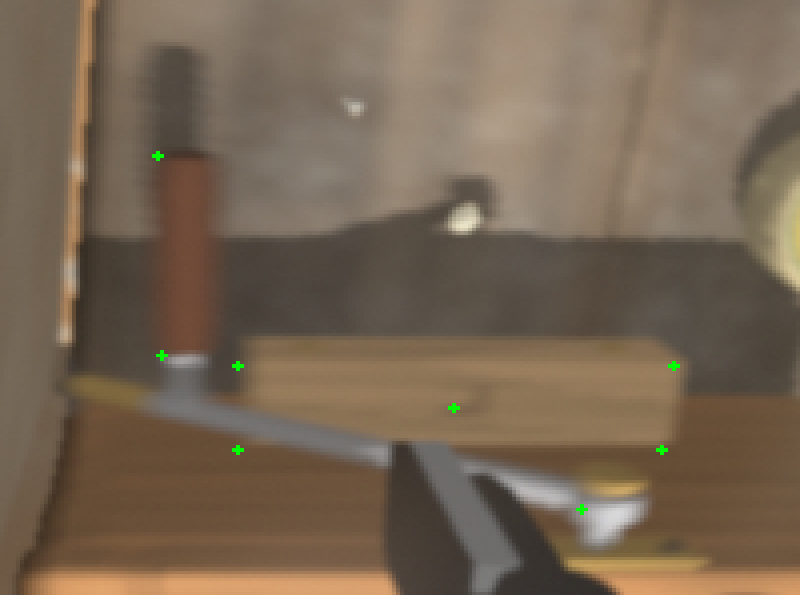

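```bash
python3 - <<'E'
from h import *
z=np.load("pics/w1.npz"); p=z["p"]
T=caseT(0.4476,-0.0109,-25.2)
C=toc(T,cloud(z,z["d"]).reshape(-1,3)).reshape(400,640,3)
for v in range(226,242,1): print(v,[int(round(C[v,u,2])) for u in range(380,412)])
v,u=np.mgrid[226:242,380:412]; m=(C[226:242,380:412,2]<46)
uv=np.c_[u[m],v[m]]; print(uv.mean(0),uv.min(0),uv.max(0))
print("rim", toc(T,atz(z,[[uv[:,0].min()-.5,uv[:,1].min()-.5],[uv[:,0].max()+.5,uv[:,1].max()+.5]],0.05)).round(1))
# rail ends via depth rows 226-240
for r in (227,230,234,238):
    k=[u for u in range(330,460) if abs(C[r,u,2]-50)<6]; print(r,min(k),max(k),toc(T,atz(z,[[min(k)-.5,r],[max(k)+.5,r]],0.05))[:,0].round(1))
# handle
k=[(u,) for u in range(312,342)]
for r in (180,190,200,210): 
    k=[u for u in range(312,342) if C[r,u,2]>45]; print(r,min(k),max(k),toc(T,atz(z,[[min(k)-.5,r],[max(k)+.5,r]],0.055)).round(1).tolist())
k=[v for v in range(140,225) if C[v,325,2]>45]; print(k[0],k[-1],toc(T,atz(z,[[325,k[0]-.5]],0.06)).round(1))
E
```

```text
226 [52, 50, 49, 49, 50, 50, 50, 50, 49, 50, 49, 50, 51, 49, 50, 50, 50, 49, 49, 49, 50, 49, 51, 50, 49, 49, 50, 49, 49, 51, 50, 50]
227 [49, 50, 49, 48, 48, 49, 50, 50, 49, 51, 49, 50, 49, 50, 49, 49, 49, 49, 50, 51, 50, 50, 51, 50, 50, 49, 49, 49, 50, 49, 50, 49]
228 [50, 49, 50, 50, 50, 49, 50, 51, 50, 49, 50, 49, 50, 50, 50, 51, 49, 50, 50, 50, 49, 50, 49, 50, 51, 49, 50, 50, 51, 50, 51, 50]
229 [50, 50, 50, 50, 50, 50, 50, 50, 50, 49, 50, 50, 49, 51, 50, 50, 50, 50, 50, 50, 51, 50, 49, 50, 50, 51, 50, 51, 50, 49, 49, 50]
230 [50, 48, 48, 49, 49, 50, 49, 50, 49, 36, 35, 36, 37, 36, 36, 35, 37, 42, 46, 49, 48, 50, 50, 49, 50, 50, 49, 49, 49, 52, 49, 50]
231 [49, 48, 50, 50, 50, 50, 49, 50, 48, 36, 36, 34, 35, 36, 35, 35, 39, 43, 47, 49, 51, 50, 51, 50, 50, 49, 49, 50, 48, 50, 51, 50]
232 [50, 49, 51, 49, 49, 50, 49, 50, 36, 36, 36, 35, 35, 35, 36, 35, 39, 44, 47, 48, 50, 50, 50, 51, 49, 49, 50, 49, 50, 50, 49, 49]
233 [49, 49, 49, 50, 51, 51, 50, 50, 37, 35, 36, 35, 36, 36, 36, 36, 39, 42, 47, 48, 50, 50, 49, 50, 50, 49, 49, 50, 51, 49, 48, 50]
234 [49, 50, 50, 49, 51, 51, 50, 49,
[... 784 characters left out ...]
1, 50, 49, 48, 49, 49, 50, 50, 49, 49, 50, 49, 50, 50, 49, 48, 50, 48, 50, 50, 50, 49, 50, 51, 51, 49, 49, 50]
241 [48, 50, 50, 49, 51, 51, 49, 51, 51, 49, 49, 49, 50, 51, 50, 49, 49, 49, 50, 49, 49, 48, 49, 50, 49, 51, 48, 50, 51, 50, 50, 51]
[392.72941176 233.84705882] [388 230] [398 238]
rim [[-10.1 133.1  50. ]
 [  3.4 121.9  50. ]]
227 340 448 [-64.8  59.8]
230 340 448 [-64.7  60.3]
234 340 447 [-64.6  59.8]
238 344 447 [-60.   60.5]
180 315 331 [[-92.3, 191.7, 55.0], [-74.4, 191.7, 55.0]]
190 315 331 [[-92.5, 180.8, 55.0], [-74.3, 180.8, 55.0]]
200 315 331 [[-92.6, 169.7, 55.0], [-74.2, 169.7, 55.0]]
210 315 330 [[-92.7, 158.4, 55.0], [-75.2, 158.3, 55.0]]
162 224 [[-81.3 212.   60. ]]
```

```bash
python3 - <<'E'
from h import *
T=caseT(0.4476,-0.0109,-25.2)
w=tow(T,[-83.5,180,36])[0]; print(w,(w-[0.4477,0.1874,0.2008])/.3)
E
```

```text
[0.44868721 0.18752144 0.036     ] [ 3.29071200e-03  4.04800965e-04 -5.49333333e-01]
```

```bash
python3 -m crank '0.003 0 -0.13 0 0 0;0.003 0 -0.26 0 0 0;0.003 0 -0.36 0 0 0;0.003 0 -0.44 0 0 0;0.003 0 -0.5 0 0 0;0.003 0 -0.55 0 0 0;0.003 0 -0.55 0 0 0'
python3 - <<'E'
from plant import telemetry, grab_frame, camera_info
from h import *
print(telemetry.observe()["tcp_pos"],telemetry.observe()["joint_positions"].round(2))
i=camera_info("wrist"); p,d=grab_frame("wrist"); np.savez("pics/w2.npz",p=p,d=d,**i); cv2.imwrite("pics/w2.png",p[:,:,::-1])
E
```

```text
clock: 2.17
tcp_pos: [0.4495, 0.1844, 0.0306]
orientation: [0.845, 0.534, -0.001, 0.001]
force: [12.6, -10.0, -3.3]
opening: 0.696
[0.4495457  0.1844427  0.03061668] [ 0.29  0.03  1.99 -0.    1.13  0.73]
```

View pics/w2.png

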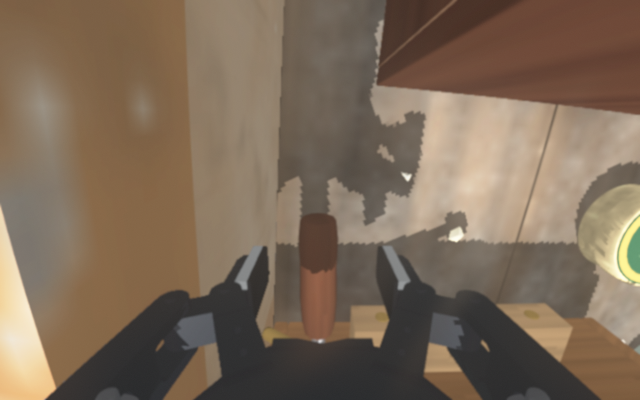

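```bash
python3 -m crank '0 0 0.01 0 0 0;0 0 0.01 0 0 0'
```

```text
clock: 2.38
tcp_pos: [0.45, 0.1848, 0.0354]
orientation: [0.845, 0.534, -0.001, 0.002]
force: [0.9, 0.1, 0.4]
opening: 0.699
```

```bash
python3 -m crank '0 0 0.002 0 0 0;0 0 0.002 0 0 0;0 0 0.002 0 0 0;0 0 0.002 0 0 0;0 0 0.002 0 0 0;0 0 0.002 0 0 0' 1
python3 - <<'E'
from plant import telemetry, grab_frame, camera_info
from h import *
s=telemetry.observe(); T=caseT(0.4476,-0.0109,-25.2)
print(s["tcp_pos"],toc(T,s["tcp_pos"]),s["force"],s["moment"],s["opening"]*85)
i=camera_info("wrist"); p,d=grab_frame("wrist"); np.savez("pics/w3.npz",p=p,d=d,**i); cv2.imwrite("pics/w3.png",p[:,:,::-1])
i=camera_info("top"); p,d=grab_frame("top"); np.savez("pics/t3.npz",p=p,d=d,**i); cv2.imwrite("pics/t3.png",cv2.resize(p[150:320,180:400,::-1],None,fx=3.5,fy=3.5))
E
```

```text
clock: 2.88
tcp_pos: [0.4497, 0.185, 0.0358]
orientation: [0.845, 0.534, -0.001, 0.001]
force: [0.5, 2.4, -0.9]
opening: 0.185
[0.44974619 0.18503061 0.03584262] [[-81.48127184 178.19712194  35.8426218 ]] [ 0.48959514  2.40579238 -0.87927241] [ 0.32215517  0.07465194 -0.04308947] 15.710011418130136
```

View pics/w3.png

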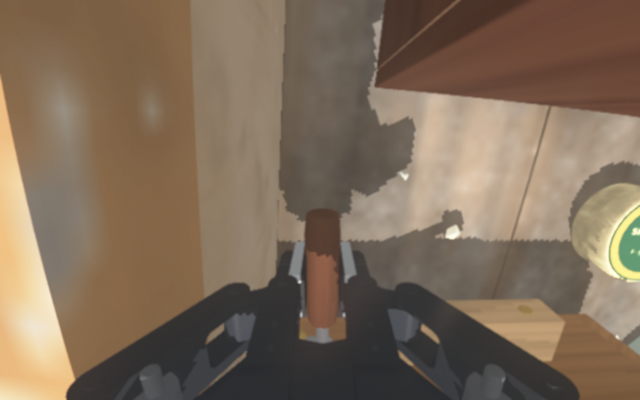

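View pics/t3.png

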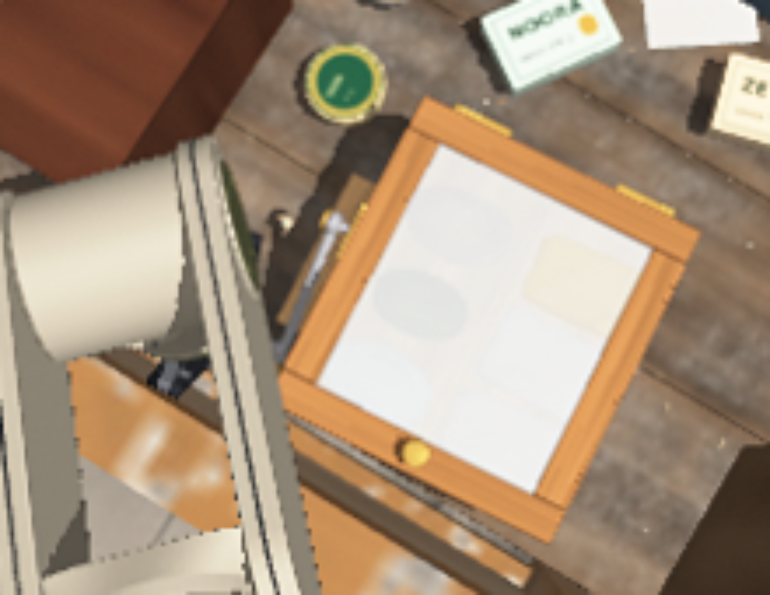

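```bash
cat >> h.py <<'E'
HN=np.array([120.,112.])
def from_tip(t):
    t=np.asarray(t,float); d=np.linalg.norm(t-HN); r=110.07; L=155.
    a=(d*d+r*r-L*L)/(2*d); h=np.sqrt(max(r*r-a*a,0)); e=(t-HN)/d; m=HN+a*e; n=np.array([-e[1],e[0]])
    c=[m+h*n,m-h*n]; p=max(c,key=lambda q:q[1]); return p, t+(p-t)*40/155, np.arctan2(p[1]-112,120-p[0])-.0363, np.arctan2(p[1]-t[1],p[0]-t[0])
def from_handle(q):
    q=np.asarray(q,float); d=np.linalg.norm(q-HN); r=110.07; L=115.
    a=(d*d+r*r-L*L)/(2*d); h=np.sqrt(max(r*r-a*a,0)); e=(q-HN)/d; m=HN+a*e; n=np.array([-e[1],e[0]])
    c=[m+h*n,m-h*n]; p=max(c,key=lambda s:s[1]); return p, p+(q-p)*155/115, np.arctan2(p[1]-112,120-p[0])-.0363, np.arctan2(p[1]-q[1],p[0]-q[0])
E
python3 - <<'E'
from h import *
for t in [(-121,34),(-105,48),(-90,60),(-70,64),(-45,64),(-25,62),(-17,58),(-17,50),(-7,50),(-7,36),(3,50)]:
    p,q,th,s=from_tip(t); print(t,"piv",p.round(1),"handle",q.round(1),"lid %.3f slope %.3f"%(th,s))
print([x.round(3) if hasattr(x,'round') else x for x in from_handle((-87.3,54.9))])
E
```

```text
(-121, 34) piv [ 10.  116.8] handle [-87.2  55.4] lid 0.007 slope 0.564
(-105, 48) piv [ 15.2 145.8] handle [-74.   73.2] lid 0.276 slope 0.683
(-90, 60) piv [ 23.7 165.3] handle [-60.7  87.2] lid 0.470 slope 0.747
(-70, 64) piv [ 33.2 179.7] handle [-43.4  93.8] lid 0.626 slope 0.842
(-45, 64) piv [ 43.6 191.2] handle [-22.1  96.8] lid 0.767 slope 0.963
(-25, 62) piv [ 50.5 197.4] handle [-5.5 96.9] lid 0.851 slope 1.062
(-17, 58) piv [ 50.6 197.5] handle [ 0.5 94. ] lid 0.853 slope 1.119
(-17, 50) piv [ 44.6 192.2] handle [-1.1 86.7] lid 0.780 slope 1.162
(-7, 50) piv [ 47.7 195. ] handle [ 7.1 87.4] lid 0.818 slope 1.210
(-7, 36) piv [ 37.2 184.6] handle [ 4.4 74.3] lid 0.683 slope 1.281
(3, 50) piv [ 50.7 197.5] handle [15.3 88.1] lid 0.853 slope 1.258
[array([ 10.01 , 116.185]), array([-121.147,   33.583]), np.float64(0.002), np.float64(0.562)]
```

```bash
cat > nx.py <<'E'
import sys
from h import *
from plant import telemetry
from scipy.spatial.transform import Rotation as Ro
T=caseT(0.4476,-0.0109,-25.2); OX=-5.8
def state():
    s=telemetry.observe(); R=Ro.from_quat(s["orientation"]).as_matrix(); zt=R[:,2]
    g=s["tcp_pos"]-0.019*zt; c=toc(T,g)[0]; c[0]+=OX; zc=T[:3,:3].T@zt
    f=T[:3,:3].T@np.array(s["force"]); return s,R,c,np.degrees(np.arctan2(zc[0],-zc[2])),f
def show():
    s,R,c,t,f=state(); p,tip,th,sl=from_handle((c[0],c[2]))
    print("t%.2f handle x%.1f y%.1f z%.1f tilt%.1f | tip %.1f %.1f lid %.3f slope %.3f | Fcase %s open %.3f"%(s["clock"],*c,t,*tip,th,sl,np.round(f,1),s["opening"])); return s,R,c,t
def plan(hx,hz,tilt,yt=178.2):
    s,R,c,t=show(); a=np.radians(tilt)
    # desired tool: z=(sin,0,-cos) case, y=(cos? ) jaw
    zc=np.array([np.sin(a),0,-np.cos(a)]); xc=np.array([0,1.,0]); yc=np.cross(zc,xc)
    Rd=T[:3,:3]@np.c_[xc,yc,zc]
    tcp=tow(T,[hx-OX,yt,hz])[0]+0.019*Rd[:,2]
    rv=Ro.from_matrix(Rd@R.T).as_rotvec(); r=np.r_[(tcp-s["tcp_pos"])/.3,rv/(2*np.pi)]
    for f in (.25,.5,.75,1): print(f,np.round(r*f,4))
if __name__=="__main__":
    a=[float(x) for x in sys.argv[1:]]
    plan(*a) if a else show()
E
python3 nx.py -74 73 8
```

```text
t2.98 handle x-87.3 y178.2 z54.8 tilt0.1 | tip -121.1 33.5 lid 0.001 slope 0.562 | Fcase [-1.4  1.9 -1. ] open 0.192
0.25 [ 0.012  -0.0056  0.0153 -0.0023 -0.005   0.0002]
0.5 [ 0.024  -0.0113  0.0306 -0.0045 -0.01    0.0003]
0.75 [ 0.036  -0.0169  0.0459 -0.0068 -0.015   0.0005]
1 [ 0.048  -0.0225  0.0613 -0.009  -0.0201  0.0007]
```

```bash
python3 -m crank '0.006 -0.003 0.008 -0.001 -0.002 0;0.012 -0.006 0.015 -0.002 -0.005 0;0.024 -0.011 0.031 -0.004 -0.01 0;0.036 -0.017 0.046 -0.007 -0.015 0;0.048 -0.022 0.061 -0.009 -0.02 0;0.048 -0.022 0.061 -0.009 -0.02 0'; python3 nx.py -60.7 87.2 18
```

```text
clock: 3.48
tcp_pos: [0.4628, 0.1788, 0.0535]
orientation: [0.843, 0.533, 0.037, 0.059]
force: [-2.3, 1.9, -4.3]
opening: 0.191
t3.48 handle x-75.4 y178.2 z72.4 tilt8.0 | tip -106.8 47.5 lid 0.257 slope 0.671 | Fcase [-2.9  0.8 -4.3] open 0.191
0.25 [ 0.0136 -0.0064  0.013  -0.003  -0.0063  0.0001]
0.5 [ 0.0271 -0.0127  0.026  -0.0059 -0.0126  0.0003]
0.75 [ 0.0407 -0.0191  0.039  -0.0089 -0.0189  0.0004]
1 [ 0.0542 -0.0254  0.0519 -0.0118 -0.0252  0.0006]
```

```bash
python3 -m crank '0.014 -0.006 0.013 -0.003 -0.006 0;0.027 -0.013 0.026 -0.006 -0.013 0;0.041 -0.019 0.039 -0.009 -0.019 0;0.054 -0.025 0.052 -0.012 -0.025 0;0.054 -0.025 0.052 -0.012 -0.025 0'; python3 nx.py -43.4 93.8 26
python3 - <<'E'
from plant import grab_frame, camera_info
from h import *
i=camera_info("top"); p,d=grab_frame("top"); np.savez("pics/t4.npz",p=p,d=d,**i); cv2.imwrite("pics/t4.png",cv2.resize(p[150:320,180:400,::-1],None,fx=3.5,fy=3.5))
E
```

```text
clock: 3.9
tcp_pos: [0.478, 0.1716, 0.0685]
orientation: [0.835, 0.528, 0.083, 0.133]
force: [-1.3, 1.8, -3.5]
opening: 0.186
t3.90 handle x-61.9 y178.1 z86.5 tilt18.0 | tip -91.4 59.5 lid 0.457 slope 0.740 | Fcase [-1.9  1.1 -3.5] open 0.186
0.25 [ 0.0158 -0.0073  0.0069 -0.0023 -0.0051  0.0001]
0.5 [ 0.0316 -0.0146  0.0138 -0.0046 -0.0101  0.0002]
0.75 [ 0.0474 -0.0219  0.0207 -0.0069 -0.0152  0.0004]
1 [ 0.0633 -0.0293  0.0276 -0.0092 -0.0202  0.0005]
```

View pics/t4.png

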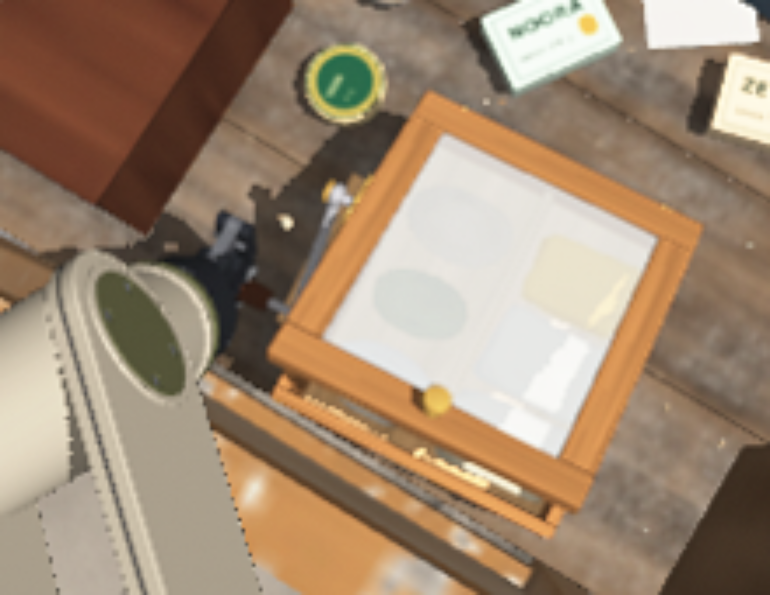

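```bash
python3 -m crank '0.016 -0.007 0.009 -0.002 -0.005 0;0.032 -0.015 0.018 -0.005 -0.01 0;0.047 -0.022 0.025 -0.007 -0.015 0;0.063 -0.029 0.03 -0.009 -0.02 0;0.063 -0.029 0.03 -0.009 -0.02 0'; python3 nx.py -22.1 98 35
```

```text
clock: 4.37
tcp_pos: [0.4963, 0.1628, 0.0766]
orientation: [0.824, 0.521, 0.119, 0.188]
force: [-0.3, 2.4, -3.2]
opening: 0.186
t4.37 handle x-43.9 y178.0 z93.7 tilt25.8 | tip -70.6 63.9 lid 0.621 slope 0.839 | Fcase [-1.3  2.1 -3.2] open 0.186
0.25 [ 0.0185 -0.0085  0.0049 -0.0027 -0.0058  0.0001]
0.5 [ 0.0371 -0.017   0.0098 -0.0055 -0.0116  0.0002]
0.75 [ 0.0556 -0.0255  0.0146 -0.0082 -0.0174  0.0003]
1 [ 0.0741 -0.0339  0.0195 -0.0109 -0.0232  0.0004]
```

```bash
python3 -m crank '0.018 -0.008 0.006 -0.003 -0.006 0;0.037 -0.017 0.012 -0.005 -0.012 0;0.056 -0.025 0.016 -0.008 -0.017 0;0.074 -0.034 0.02 -0.011 -0.023 0;0.074 -0.034 0.02 -0.011 -0.023 0'; python3 nx.py -5.5 96.5 40
python3 - <<'E'
from plant import grab_frame, camera_info
from h import *
i=camera_info("wrist"); p,d=grab_frame("wrist"); np.savez("pics/w5.npz",p=p,d=d,**i); cv2.imwrite("pics/w5.png",p[:,:,::-1])
E
```

```text
clock: 4.78
tcp_pos: [0.5181, 0.1524, 0.0816]
orientation: [0.806, 0.51, 0.16, 0.254]
force: [0.3, 1.8, -3.3]
opening: 0.189
t4.78 handle x-22.4 y177.8 z97.2 tilt34.9 | tip -45.4 64.4 lid 0.768 slope 0.959 | Fcase [-0.5  1.7 -3.3] open 0.189
0.25 [ 0.0139 -0.0061  0.0003 -0.0014 -0.0032  0.0001]
0.5 [ 0.0278 -0.0123  0.0006 -0.0029 -0.0064  0.0002]
0.75 [ 0.0417 -0.0184  0.0009 -0.0043 -0.0096  0.0003]
1 [ 0.0556 -0.0245  0.0012 -0.0057 -0.0129  0.0004]
```

View pics/w5.png

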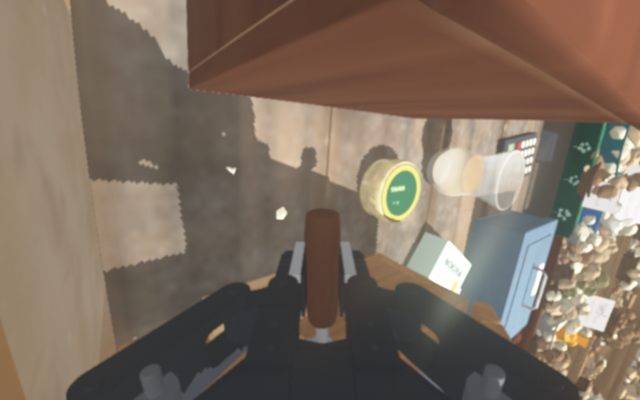

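```bash
python3 - <<'E'
from h import *
z=np.load("pics/w5.npz"); T=caseT(0.4476,-0.0109,-25.2)
R=cv2.Rodrigues(z["rvec"])[0]; c=-R.T@z["tvec"].ravel(); print("cam",toc(T,c)+[-5.8,0,0])
C=toc(T,cloud(z,z["d"]).reshape(-1,3)).reshape(400,640,3)+[-5.8,0,0]
for uv in [(192,84),(200,20),(192,40),(300,60),(400,3),(420,110),(300,98)]: print(uv,C[uv[1],uv[0]].round(), z["d"][uv[1],uv[0]])
E
```

```text
cam [[-92.97960764 253.28306651 198.04812316]]
(192, 84) [-56. 272.  14.] 0.15867794
(200, 20) [-54. 299.  38.] 0.13310519
(192, 40) [-54. 295.  16.] 0.15139344
(300, 60) [-47. 269. 120.] 0.08158604
(400, 3) [-93. 253. 198.] 0.0
(420, 110) [ 88. 258.  64.] 0.20226973
(300, 98) [  5. 265.  32.] 0.17960827
```

```bash
python3 nx.py -5.5 97.5 45
```

```text
t4.83 handle x-22.6 y177.8 z97.3 tilt34.8 | tip -45.6 64.6 lid 0.768 slope 0.957 | Fcase [-1.3  0.8 -3.8] open 0.185
0.25 [ 0.015  -0.0066  0.002  -0.0029 -0.0064  0.0001]
0.5 [ 0.03   -0.0133  0.0039 -0.0059 -0.0129  0.0002]
0.75 [ 0.045  -0.0199  0.0059 -0.0088 -0.0193  0.0003]
1 [ 0.06   -0.0266  0.0078 -0.0118 -0.0257  0.0004]
```

```bash
python3 -m crank '0.015 -0.007 0.002 -0.003 -0.006 0;0.03 -0.013 0.004 -0.006 -0.013 0;0.045 -0.02 0.006 -0.009 -0.019 0;0.06 -0.027 0.008 -0.012 -0.026 0;0.06 -0.027 0.008 -0.012 -0.026 0'; python3 nx.py -1 94 45
python3 - <<'E'
from plant import grab_frame, camera_info
from h import *
for n in ("top","scene"):
    i=camera_info(n); p,d=grab_frame(n); np.savez(f"pics/{n}6.npz",p=p,d=d,**i); cv2.imwrite(f"pics/{n}6.png",cv2.resize(p[150:320,180:400,::-1],None,fx=3.5,fy=3.5) if n=="top" else p[:,:,::-1])
E
```

```text
clock: 5.25
tcp_pos: [0.5354, 0.1441, 0.083]
orientation: [0.78, 0.494, 0.204, 0.324]
force: [-0.4, 1.2, -3.9]
opening: 0.187
t5.25 handle x-5.8 y177.7 z96.4 tilt45.1 | tip -25.2 61.4 lid 0.845 slope 1.064 | Fcase [-0.9  0.9 -3.9] open 0.187
0.25 [ 0.0038 -0.0013 -0.002   0.0001  0.      0.0001]
0.5 [ 0.0076 -0.0026 -0.004   0.0002  0.0001  0.0002]
0.75 [ 0.0115 -0.0038 -0.006   0.0003  0.0001  0.0003]
1 [ 0.0153 -0.0051 -0.008   0.0004  0.0001  0.0003]
```

View pics/top6.png

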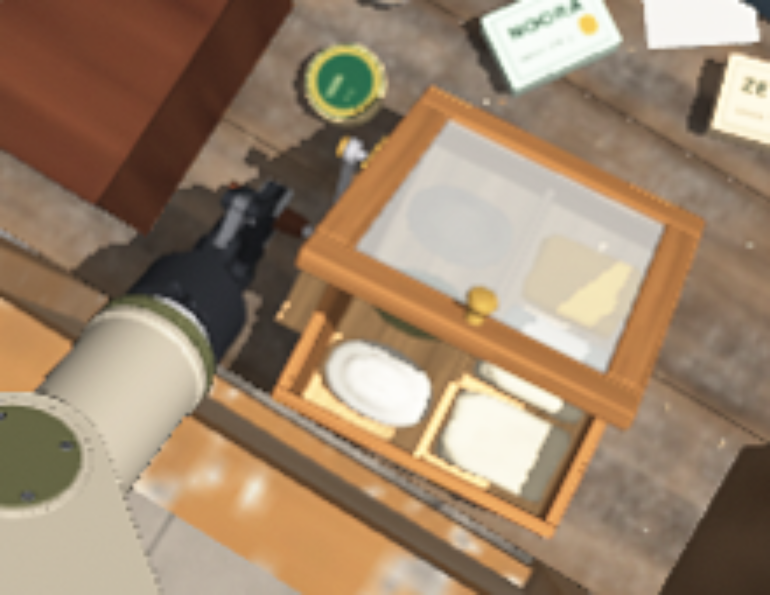

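View pics/scene6.png

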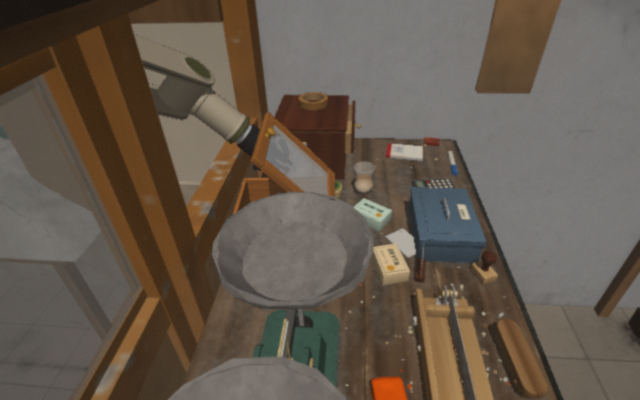

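```bash
python3 - <<'E'
from h import *
z=np.load("pics/top6.npz"); T=caseT(0.4476,-0.0109,-25.2)
C=toc(T,cloud(z,z["d"]).reshape(-1,3)).reshape(400,640,3)+[-5.8,0,0]
# frame left side bar points: crop (320,245)->(425,105); right side (640,370)->(690,230); 
q=[]
for a,b in [((325,240),(425,110)),((625,385),(690,235)),((330,262),(620,405))]:
    for f in np.linspace(.05,.95,25):
        u=np.array(a)*(1-f)+np.array(b)*f; u=(u/3.5+[180,150]).astype(int); q.append(C[u[1],u[0]])
q=np.array(q); c=np.median(q,0); A=np.c_[q[:,0],q[:,1],np.ones(len(q))]
s=np.ones(len(q),bool)
for _ in range(5):
    k=np.linalg.lstsq(A[s],q[s,2],rcond=None)[0]; r=q[:,2]-A@k; s=abs(r)<6
print(k,s.sum(),np.arctan(-k[0]))
E
```

```text
[-1.13450538e+00  1.36324398e-02  2.62359507e+02] 74 0.8483297302131108
```

```bash
python3 -m crank '0.005 -0.002 -0.002 0 0 0;0.01 -0.004 -0.004 0 0 0;0.016 -0.005 -0.008 0 0 0;0.018 -0.007 -0.013 0 0 0;0.018 -0.007 -0.014 0 0 0'; python3 nx.py -0.6 88.5 45 177.7; python3 nx.py
```

```text
clock: 5.77
tcp_pos: [0.541, 0.1416, 0.0792]
orientation: [0.781, 0.494, 0.203, 0.324]
force: [-0.8, -0.5, -4.2]
opening: 0.187
t5.77 handle x0.3 y177.8 z92.6 tilt44.9 | tip -16.8 56.5 lid 0.840 slope 1.129 | Fcase [-0.5 -0.8 -4.2] open 0.187
0.25 [-0.0007  0.0003 -0.0034  0.0001 -0.0001  0.0001]
0.5 [-0.0014  0.0006 -0.0069  0.0001 -0.0001  0.0003]
0.75 [-0.0021  0.001  -0.0103  0.0002 -0.0002  0.0004]
1 [-0.0028  0.0013 -0.0137  0.0002 -0.0003  0.0006]
t5.77 handle x0.3 y177.8 z92.6 tilt44.9 | tip -16.8 56.5 lid 0.840 slope 1.129 | Fcase [-0.5 -0.8 -4.2] open 0.187
```

```bash
for k in 1; do python3 -m crank '-0.001 0 -0.005 0 0 0;-0.002 0.001 -0.009 0 0 0;-0.002 0.001 -0.009 0 0 0' >/dev/null; python3 nx.py; done
```

```text
t6.02 handle x-0.4 y177.8 z89.7 tilt44.9 | tip -16.9 53.3 lid 0.810 slope 1.145 | Fcase [-0.4  0.5 -4.6] open 0.188
```

```bash
python3 -m crank '-0.001 0 -0.004 0 0 0;-0.001 0 -0.004 0 0 0;-0.001 0 -0.004 0 0 0' >/dev/null; python3 nx.py; python3 -m crank '-0.001 0 -0.004 0 0 0;-0.001 0 -0.004 0 0 0;-0.001 0 -0.004 0 0 0' >/dev/null; python3 nx.py
```

```text
t6.27 handle x-0.7 y177.7 z88.6 tilt44.9 | tip -17.0 52.0 lid 0.799 slope 1.151 | Fcase [-0.9 -1.1 -2.3] open 0.188
t6.52 handle x-0.6 y177.8 z87.8 tilt45.0 | tip -16.7 51.2 lid 0.792 slope 1.157 | Fcase [ 2.6 -2.  -2.1] open 0.187
```

```bash
python3 -m crank '0.002 -0.001 -0.0005 0 0 0;0.0045 -0.002 -0.0005 0 0 0;0.0045 -0.002 -0.0005 0 0 0' >/dev/null; python3 nx.py; python3 -m crank '0.002 -0.001 -0.0005 0 0 0;0.0045 -0.002 -0.0005 0 0 0;0.0045 -0.002 -0.0005 0 0 0' >/dev/null; python3 nx.py
```

```text
t6.77 handle x0.6 y177.7 z87.1 tilt44.9 | tip -15.0 50.3 lid 0.791 slope 1.170 | Fcase [ 0.2  0.1 -4.8] open 0.186
t7.02 handle x1.9 y177.7 z86.6 tilt44.9 | tip -13.3 49.6 lid 0.790 slope 1.182 | Fcase [-1.9  0.6 -4.8] open 0.187
```

```bash
python3 -m crank '0.002 -0.001 -0.0005 0 0 0;0.0045 -0.002 -0.0005 0 0 0;0.0045 -0.002 -0.0005 0 0 0' >/dev/null; python3 nx.py; python3 -m crank '0 0 0 0 0 0;0 0 0 0 0 0' >/dev/null; python3 nx.py; python3 -m crank '0 0 -0.003 0 0 0;0 0 -0.003 0 0 0' >/dev/null; python3 nx.py
```

```text
t7.27 handle x3.4 y177.7 z86.3 tilt44.9 | tip -11.4 49.1 lid 0.794 slope 1.194 | Fcase [-1.6  0.6 -4.2] open 0.187
t7.43 handle x3.4 y177.7 z86.3 tilt44.9 | tip -11.3 49.2 lid 0.794 slope 1.194 | Fcase [-1.2  0.3 -5.1] open 0.193
t7.60 handle x3.5 y177.7 z85.5 tilt44.9 | tip -10.9 48.2 lid 0.787 slope 1.200 | Fcase [ 0.  -0.1 -4.7] open 0.188
```

```bash
python3 -m crank '-0.0005 0 -0.003 0 0 0;-0.0005 0 -0.003 0 0 0' >/dev/null; python3 nx.py; python3 -m crank '-0.0005 0 -0.003 0 0 0;-0.0005 0 -0.003 0 0 0' >/dev/null; python3 nx.py
```

```text
t7.77 handle x3.6 y177.7 z84.7 tilt44.9 | tip -10.7 47.4 lid 0.780 slope 1.206 | Fcase [-1.4  1.2 -4.4] open 0.189
t7.93 handle x3.4 y177.7 z83.9 tilt44.9 | tip -10.7 46.4 lid 0.771 slope 1.211 | Fcase [-1.9 -0.5 -1.6] open 0.186
```

```bash
python3 -m crank '0 0 0 0 0 0' >/dev/null; python3 nx.py; python3 -m crank '-0.0005 0 -0.003 0 0 0;-0.0005 0 -0.003 0 0 0' >/dev/null; python3 nx.py; python3 -m crank '0 0 0 0 0 0' >/dev/null; python3 nx.py;
```

```text
t8.02 handle x3.4 y177.7 z83.9 tilt44.9 | tip -10.6 46.5 lid 0.772 slope 1.211 | Fcase [-2.8 -1.  -2.7] open 0.191
t8.18 handle x3.3 y177.7 z83.1 tilt44.9 | tip -10.7 45.6 lid 0.763 slope 1.216 | Fcase [-4.7 -1.6 -1.7] open 0.189
t8.27 handle x3.2 y177.7 z83.0 tilt44.9 | tip -10.7 45.5 lid 0.762 slope 1.216 | Fcase [-3.1 -1.  -1.3] open 0.190
```

```bash
python3 -m crank '-0.003 0.0014 0 0 0 0;-0.003 0.0014 0 0 0 0' >/dev/null; python3 nx.py; python3 -m crank '0 0 -0.003 0 0 0;0 0 -0.003 0 0 0' >/dev/null; python3 nx.py; 
```

```text
t8.43 handle x2.0 y177.7 z82.9 tilt44.9 | tip -12.1 45.5 lid 0.757 slope 1.209 | Fcase [-0.8 -0.4 -3.3] open 0.188
t8.60 handle x2.0 y177.7 z81.7 tilt44.9 | tip -11.9 44.2 lid 0.745 slope 1.216 | Fcase [ 0.5  1.6 -4.5] open 0.188
```

```bash
python3 -m crank '-0.0006 0.0003 -0.003 0 0 0;-0.0006 0.0003 -0.003 0 0 0' >/dev/null; python3 nx.py; python3 -m crank '-0.0006 0.0003 -0.003 0 0 0;-0.0006 0.0003 -0.003 0 0 0' >/dev/null; python3 nx.py;  python3 -m crank '-0.0006 0.0003 -0.003 0 0 0;-0.0006 0.0003 -0.003 0 0 0' >/dev/null; python3 nx.py
```

```text
t8.77 handle x1.7 y177.7 z80.5 tilt44.9 | tip -12.0 42.9 lid 0.733 slope 1.222 | Fcase [-0.6  0.1 -4.2] open 0.188
t8.93 handle x1.3 y177.7 z79.4 tilt44.9 | tip -12.1 41.7 lid 0.721 slope 1.227 | Fcase [-2.6  0.5 -3.5] open 0.191
t9.10 handle x1.0 y177.7 z78.3 tilt44.9 | tip -12.3 40.6 lid 0.710 slope 1.232 | Fcase [-2.1  0.5 -3.2] open 0.188
```

```bash
python3 -m crank '-0.0015 0.0007 -0.003 0 0 0;-0.0015 0.0007 -0.003 0 0 0' >/dev/null; python3 nx.py; python3 -m crank '-0.001 0.0005 -0.003 0 0 0;-0.001 0.0005 -0.003 0 0 0' >/dev/null; python3 nx.py;  python3 -m crank '-0.0006 0.0003 -0.003 0 0 0;-0.0006 0.0003 -0.003 0 0 0' >/dev/null; python3 nx.py
```

```text
t9.27 handle x0.3 y177.7 z77.1 tilt44.9 | tip -12.9 39.4 lid 0.697 slope 1.235 | Fcase [-0.1  0.5 -3.5] open 0.190
t9.43 handle x0.0 y177.7 z76.2 tilt44.9 | tip -13.0 38.4 lid 0.688 slope 1.238 | Fcase [ 0.1 -0.6 -2.1] open 0.188
t9.60 handle x0.2 y177.8 z76.0 tilt44.9 | tip -12.8 38.1 lid 0.686 slope 1.241 | Fcase [-5.  -3.7  4.7] open 0.187
```

```bash
python3 -m crank '0 0 0 0 0 0;0 0 0 0 0 0' >/dev/null; python3 nx.py
python3 - <<'E'
from plant import grab_frame, camera_info
from h import *
for n in ("top","wrist"):
    i=camera_info(n); p,d=grab_frame(n); np.savez(f"pics/{n}7.npz",p=p,d=d,**i); cv2.imwrite(f"pics/{n}7.png",cv2.resize(p[150:320,180:400,::-1],None,fx=3.5,fy=3.5) if n=="top" else p[:,:,::-1])
E
python3 nx.py
```

```text
t9.77 handle x0.2 y177.8 z76.2 tilt44.9 | tip -12.8 38.3 lid 0.688 slope 1.240 | Fcase [-5.  -2.3  2. ] open 0.185
t9.87 handle x0.2 y177.7 z76.1 tilt44.9 | tip -12.8 38.3 lid 0.688 slope 1.240 | Fcase [-3.5 -3.   1.1] open 0.188
```

View pics/top7.png

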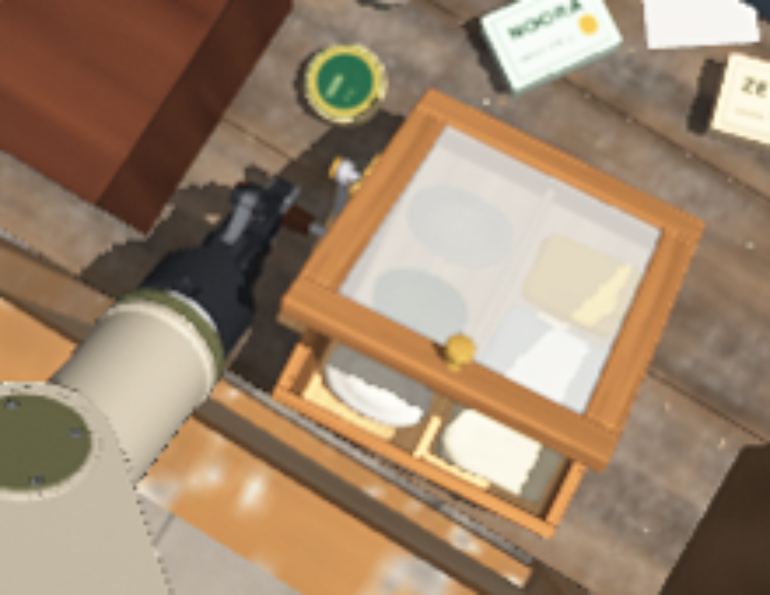

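View pics/wrist7.png

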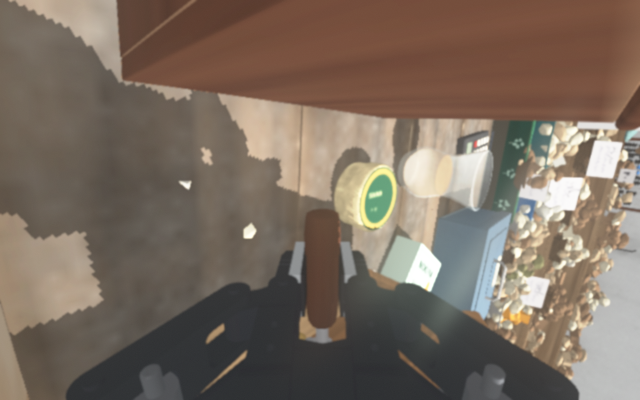

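```bash
python3 -m crank '-0.0015 0.0007 0 0 0 0;-0.003 0.0014 0 0 0 0;-0.003 0.0014 0 0 0 0' >/dev/null; python3 nx.py; python3 -m crank '-0.0015 0.0007 0 0 0 0;-0.003 0.0014 0 0 0 0;-0.003 0.0014 0 0 0 0' >/dev/null; python3 nx.py; 
```

```text
t10.12 handle x-0.7 y177.8 z76.2 tilt44.9 | tip -14.0 38.4 lid 0.685 slope 1.233 | Fcase [-1.2 -1.  -1.7] open 0.189
t10.37 handle x-1.5 y177.8 z76.3 tilt45.0 | tip -14.9 38.7 lid 0.684 slope 1.227 | Fcase [ 5.4 -0.1 -4.6] open 0.188
```

```bash
python3 -m crank '0.0015 -0.0007 -0.0015 0 0 0;0.0015 -0.0007 -0.0015 0 0 0' >/dev/null; python3 nx.py;  python3 -m crank '0 0 -0.0012 0 0 0;0 0 -0.0012 0 0 0' >/dev/null; python3 nx.py;
```

```text
t10.53 handle x-1.0 y177.8 z76.0 tilt45.0 | tip -14.2 38.2 lid 0.682 slope 1.233 | Fcase [-2.6 -1.2  1.6] open 0.187
t10.70 handle x-0.9 y177.8 z75.9 tilt45.0 | tip -14.1 38.1 lid 0.682 slope 1.234 | Fcase [-3.4 -3.2  3.1] open 0.189
```

```bash
python3 -m crank '0 0 0.0003 0 0 0;0 0 0.0003 0 0 0;0 0 0.0003 0 0 0;0 0 0.0003 0 0 0' 0.72; python3 nx.py
python3 - <<'E'
from plant import grab_frame, camera_info
from h import *
for n in ("top","wrist"):
    i=camera_info(n); p,d=grab_frame(n); np.savez(f"pics/{n}8.npz",p=p,d=d,**i); cv2.imwrite(f"pics/{n}8.png",cv2.resize(p[150:320,180:400,::-1],None,fx=3.5,fy=3.5) if n=="top" else p[:,:,::-1])
a=cv2.imread("pics/top7.png").astype(int);b=cv2.imread("pics/top8.png").astype(int); dd=abs(a-b).max(2); print((dd[:,280:720]>25).sum())
E
```

```text
clock: 11.03
tcp_pos: [0.5401, 0.1424, 0.0628]
orientation: [0.781, 0.494, 0.204, 0.324]
force: [-0.1, -0.2, -0.6]
opening: 0.274
t11.03 handle x-0.8 y178.1 z76.2 tilt45.0 | tip -14.0 38.5 lid 0.685 slope 1.233 | Fcase [-0.  -0.3 -0.6] open 0.274
2068
```

View pics/wrist8.png

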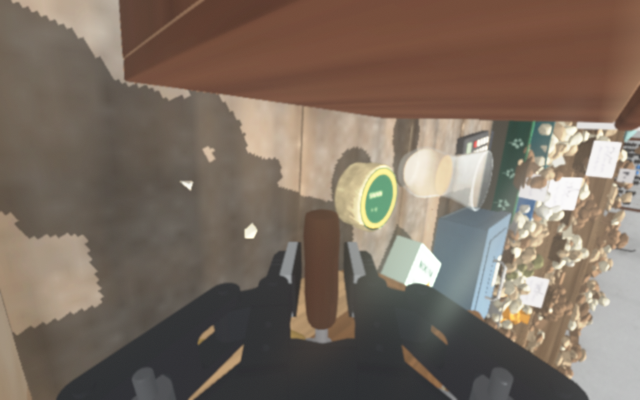

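View pics/top8.png

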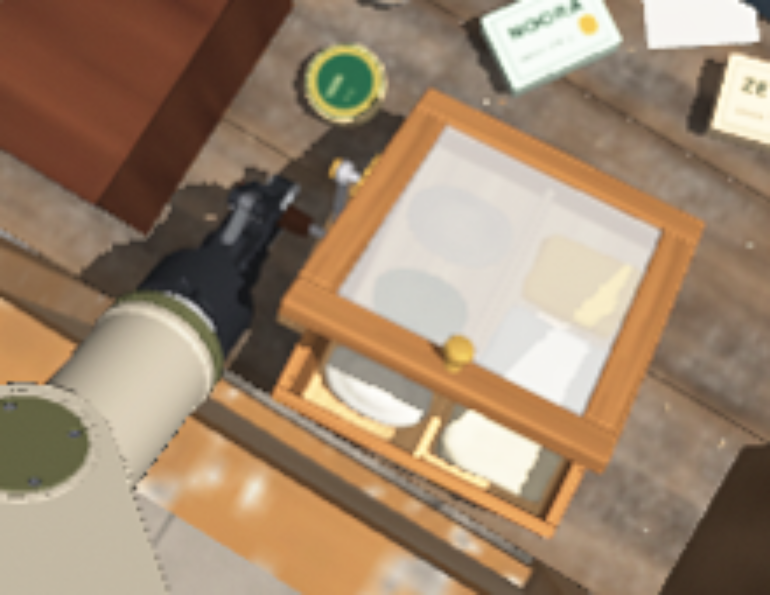

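```bash
python3 -m crank '0 0 0 0 0 0;0 0 0 0 0 0;0 0 0 0 0 0;0 0 0 0 0 0' 0.5; python3 nx.py; python3 nx.py -43 118 45 178.1
```

```text
clock: 11.47
tcp_pos: [0.54, 0.1422, 0.0626]
orientation: [0.781, 0.494, 0.204, 0.324]
force: [-0.5, 0.6, -0.7]
opening: 0.501
t11.47 handle x-0.8 y177.9 z76.1 tilt45.0 | tip -14.1 38.3 lid 0.684 slope 1.233 | Fcase [-0.7  0.4 -0.7] open 0.501
t11.47 handle x-0.8 y177.9 z76.1 tilt45.0 | tip -14.1 38.3 lid 0.684 slope 1.233 | Fcase [-0.7  0.4 -0.7] open 0.501
0.25 [-0.0317  0.0151  0.0349  0.0001 -0.      0.0001]
0.5 [-0.0634  0.0303  0.0699  0.0001 -0.      0.0003]
0.75 [-9.510e-02  4.540e-02  1.048e-01  2.000e-04 -1.000e-04  4.000e-04]
1 [-1.269e-01  6.050e-02  1.397e-01  2.000e-04 -1.000e-04  5.000e-04]
```

```bash
python3 -m crank '-0.016 0.008 0.017 0 0 0;-0.032 0.015 0.035 0 0 0;-0.063 0.03 0.07 0 0 0;-0.095 0.045 0.105 0 0 0;-0.127 0.06 0.14 0 0 0;-0.19 0.09 0.21 0 0 0;-0.25 0.12 0.28 0 0 0;-0.25 0.12 0.28 0 0 0'; python3 nx.py
python3 - <<'E'
from plant import grab_frame, camera_info
from h import *
for n in ("top","wrist"):
    i=camera_info(n); p,d=grab_frame(n); np.savez(f"pics/{n}9.npz",p=p,d=d,**i); cv2.imwrite(f"pics/{n}9.png",cv2.resize(p[150:320,180:400,::-1],None,fx=3.5,fy=3.5) if n=="top" else p[:,:,::-1])
E
```

```text
clock: 12.13
tcp_pos: [0.4645, 0.1811, 0.1514]
orientation: [0.78, 0.494, 0.207, 0.323]
force: [-0.3, 1.0, 1.1]
opening: 0.503
t12.13 handle x-85.7 y180.9 z164.8 tilt45.1 | tip -125.6 161.6 lid 0.560 slope 0.079 | Fcase [-0.7  0.8  1.1] open 0.503
```

View pics/wrist9.png

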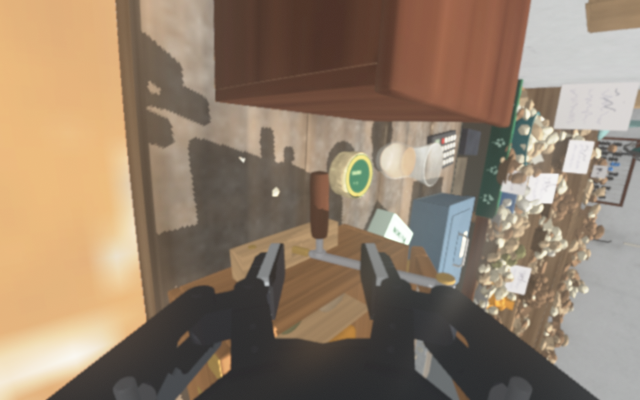

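View pics/top9.png

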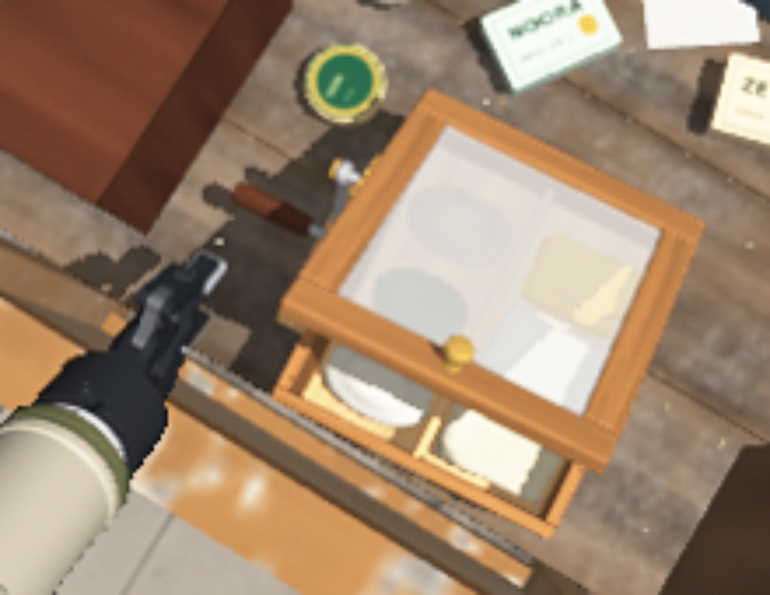

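```bash
python3 - <<'E'
from h import *
z=np.load("pics/wrist9.npz"); p=z["p"][:,:,::-1]
cv2.imwrite("pics/w9c.png",cv2.resize(p[160:310,220:460],None,fx=3.3,fy=3.3,interpolation=cv2.INTER_CUBIC))
T=caseT(0.4476,-0.0109,-25.2)
C=toc(T,cloud(z,z["d"]).reshape(-1,3)).reshape(400,640,3)+[-5.8,0,0]
for v in range(240,262,3): print(v,[tuple(int(round(x)) for x in C[v,u]) for u in range(280,330,5)])
E
```

```text
240 [(-26, 142, 45), (-22, 141, 48), (-18, 141, 51), (-11, 138, 50), (-4, 137, 50), (4, 133, 49), (9, 132, 51), (17, 130, 50), (-2, 144, 77), (31, 125, 51)]
243 [(-92, 191, 137), (-24, 140, 50), (-18, 138, 51), (-11, 135, 50), (-4, 133, 50), (3, 130, 49), (11, 128, 49), (16, 126, 50), (-1, 141, 76), (33, 120, 50)]
246 [(-95, 192, 141), (-23, 136, 50), (-17, 134, 50), (-9, 130, 47), (-2, 128, 47), (2, 128, 50), (9, 125, 51), (16, 123, 50), (-1, 137, 76), (33, 116, 49)]
249 [(-96, 191, 143), (-24, 133, 51), (-17, 131, 49), (-10, 128, 49), (-8, 129, 54), (-5, 130, 59), (10, 121, 50), (-1, 131, 68), (-2, 135, 77), (33, 113, 50)]
252 [(-98, 191, 146), (-24, 130, 50), (-17, 127, 50), (-10, 124, 49), (-9, 127, 55), (-7, 127, 60), (-5, 129, 66), (-5, 131, 73), (-2, 132, 77), (2, 131, 80)]
255 [(-99, 190, 147), (-23, 126, 49), (-17, 124, 49), (-9, 120, 47), (-4, 119, 49), (-7, 124, 61), (-6, 126, 67), (-6, 129, 74), (-3, 129, 78), (0, 129, 82)]
258 [(-99, 189, 147), (-25, 124, 51), (-18, 121, 50), (-12, 119, 50), (-5, 116, 50), (2, 113, 50), (9, 111, 50), (-4, 124, 71), (-2, 125, 77), (-1, 127, 83)]
261 [(-99, 187, 147), (-24, 120, 50), (-18, 118, 51), (-11, 115, 50), (-4, 112, 49), (0, 111, 52), (5, 111, 55), (8, 111, 59), (12, 111, 63), (15, 111, 67)]
```

View pics/w9c.png

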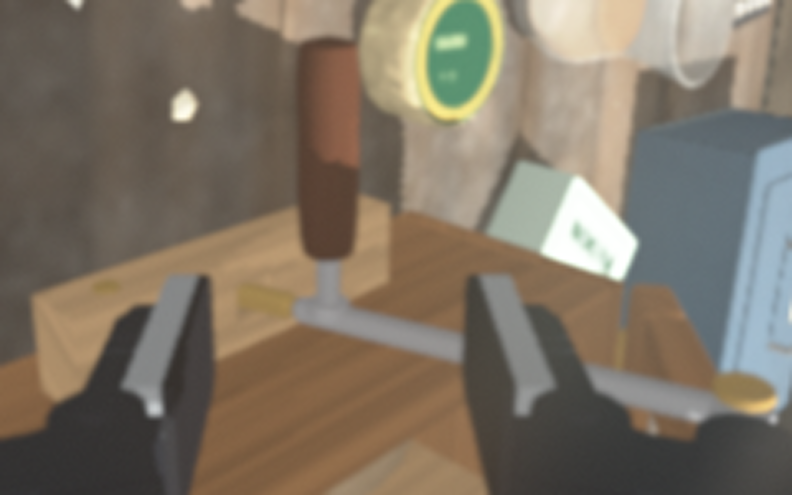

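```bash
python3 -m crank '0 0 0.05 0 0 0;0 0 0.05 0 0 0;0 0 0.05 0 0 0;0 0 0.05 0 0 0'; python3 - <<'E'
from plant import grab_frame, robot
from h import *
p,d=grab_frame("top"); a=np.load("pics/top8.npz"); x=abs(p.astype(int)-a["p"]).max(2)[170:290,268:390]
print("changed px on lid area vs before retreat:",(x>30).sum(), "depth diff med", np.median(abs(d-a["d"])[200:270,290:350]))
print(robot.job_done())
E
```

```text
clock: 12.57
tcp_pos: [0.4649, 0.1792, 0.1622]
orientation: [0.78, 0.494, 0.205, 0.323]
force: [0.6, -0.2, -1.4]
opening: 0.498
changed px on lid area vs before retreat: 0 depth diff med 0.001780808
the job is handed in; nothing more can be done
None
```

The case is open: the rod's tip is down in the rail's hole and the lid stands on it by itself at about 0.68 rad. The job was handed in at about 12.6 s.

I gripped the rod by its handle and pushed the lid up smoothly. I then felt the tip down near the rail and along it, and it dropped into the hole and touched bottom at about 9 N above the lid's own load. After pressing lightly towards the front of the hole to check the seat, I opened the gripper and backed away over the sill.

**Last checks:**
- **Lid:** the force on the open gripper was about zero. The top view showed no change in the lid between release and hand-in.
- **Tip:** the wrist picture and depth show the brass end entering the middle of the rail. I put the tip at 36 mm above the counter, the level of the hole's bottom. The tip met resistance towards both the front and the back of the hole.
- **Other items:** the salve tin and mint carton look unmoved in the last views. I did not separately measure the glass or the cream carton, but the arm never went near them.

**What disagreed or is uncertain:**
- My tip estimate from the arm's pose read about 2 mm high at the bottom, and the hole lay about 5 mm further forward than I had estimated from the pictures.
- The first contact with the rail top was faint, within the noise of the force reading.
- While lowering to the handle I saw a brief 16 N sideways reading, gone at the next hold. It was either from the motion or a light brush of the sill; I could not tell which.

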